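# Bolt the practice door and draw its knob off the spindle

### The arm

A 6-joint arm with a two-finger parallel gripper is mounted at the origin on a cart in front of the work surface, level with it; the furniture and walls round the work are solid. World frame = base frame: x ahead of the robot, y to its left, z up, the work surface at z = 0. Lengths are in m, angles in degrees, forces in N, time in s.
With the tool pointing down it reaches from about 0.3 to 0.75 m from the base axis. Payload 8.5 kg.
Tool frame: the origin (TCP) lies midway between the tips of the shut fingers; the grasp point (between the pads) lies 19 mm behind it (env.tcp_to_grasp is the z of the grasp point in the tool frame, in m); z points along the fingers, y is the line along which they close (so a half turn about z gives the same grasp; the last joint's range is limited). The gripper opens to 85 mm and grips with 20 to 120 N. Pads are 22 mm wide; open, the fingers measure 114 mm over their backs; the gripper's body (76 mm by 85 mm) begins 54 mm behind the grasp point. The pads swing forward as they close: fully open they stand 13 mm farther back than shut.
Start: joints at [-77.768, 21.807, 74.336, -0, 83.858, -12.336], TCP at [0.229, -0.5, 0.204] pointing down, gripper open.
Joint ranges: [-178.18, 178.18], [-50.72, 133.34], [12.68, 142.11], [-81.47, 261.47], [9.98, 163.14], [-165.26, 165.26]. Speed limits (degrees/s): [136.94, 136.94, 180, 180, 180, 180].

### API

Orientations are given as a 3x3 rotation matrix whose columns are the frame's x, y, z axes.
In Python, from rig import env, imaging, job, models gives the robot as it stands. The module is installed in compiled form; this text tells all that it offers.
- The arm moves only by the tool jog_arm, never from a script. Its argument "plan" is text: rows parted by semicolons, each of 7 numbers parted by spaces: the turn, a rotation vector about the tool's x, y, z in degrees, then the shift along the tool's x, y, z in cm, then the closure in counts, from 0 (fully open) to 255 (shut). In form: rx ry rz x y z claw; .... A call has 1 to 10 rows; each row shifts and turns the commanded pose from where the row before left it, along the tool's axes as they then stand; what a row does not reach is not made up. A row lasts 1/12 s, in which the tool goes at most 41.7 mm and 7.16 degrees, less where a joint would pass 70% of its speed; a pose out of reach is approached as far as the arm can. A call with a gripper value outside its range is refused whole. The fingers move at their own pace and stop on an object; "grip_force" is the grip in N (left out, the last holds). Time passes only in rows, so rows that do not move let the fingers close. It gives the time, the measured TCP pose, the force, the opening and the grip force at its end, in the units of the state.
- env.observe(): the state, without advancing time (a new reading comes with each control period).
- imaging.get_image(name): name is "side" or "top"; returns a dict with "pixels" (420x560x3 uint8, red, green, blue), "depth" (420x560 float32, m along the optical axis (not along the pixel's ray), 0 where there is no reading), "fov_y" (degrees; the focal length in pixels is half the picture's height over the tangent of half this angle, whatever the lens; pixels are square), "cx", "cy" (the principal point, pixels), "distortion" ([k1, k2, p1, p2, k3] as OpenCV has them; the pictures are not rectified), "world_from_camera" (4x4, takes a point from camera to world coordinates). Camera axes: x right, y down, z forward; pixel columns grow to the right and rows downward; lengths in m; the calibration is good to about 2 mm. A picture is of the moment at which its call begins.
- job.close_job(): hands the job in; it is judged then, once.
Trained networks look in the newest picture that a camera, given by its name, has taken for a name from the list of things; names that differ only in an ending like _2 or _b are one class to them, and where a whole thing is asked for, a point or a joint stands for the part that bears it (a point fixed in the world has none). Each returns a list of dicts, best first, with "confidence" (0 to 1); they miss things now and then, are a little off and sometimes report something else, mostly with a low value. They report only what shows in the picture. A call takes as long as a camera call.
- models.outline_of(camera, query): "region" (420x560 bool, what is visible of it) and "bbox" ([centre column, centre row, width, height] in pixels, round what is visible of it).
- models.tip_of(camera, query): "at" ([column, row] in pixels: a listed point, or the origin of a listed thing).
The state is a dict: "time_s": time; "q": joint angles; "qvel": joint speeds; "joint_efforts": joint torques, N m; "position": TCP position; "tool_rot": TCP orientation; "ft_force": force on the tool from outside, world axes, zero at the start; "wrist_torque": the same for the moment, N m; "grip_width": finger opening in m; "gripper_force": force on a finger pad.
Only numpy, scipy, OpenCV 4.12 (cv2) and the standard library are available. Lean on these libraries where they do the work, as an engineer would, in place of code of your own. Each camera call takes 0.05 s, during which the arm holds its last target. There are 200 camera calls.

### The job

The small lock-fitting practice door has been left ajar with its bolt drawn. Push the door fully shut, slide its barrel bolt right across into the keeper and turn the bolt's handle down into its notch, so that the door cannot swing; then draw the loose square knob straight off the open end of its spindle and lay it gently, flat, in the grey tray with its twin, without dropping it. Leave the door shut and bolted, and do not disturb the twin knob or the other things on the bench.

Things in the scene. Friction and masses are not known exactly. Their poses are not given: they have to be found in the camera images.
- practice_door: Fixed wooden stand facing the robot: origin under the middle of its 130 x 290 x 18 mm base, x to its back, y to its left. Two posts (y +-102..140 mm, 296 high) hold a door leaf 196 wide, z 21 to 285, 20 thick, hinged at the left (upright axis at x -11, y +100). Shut, the leaf's front face is at x -5. On the front: bolt at z 250, knob at z 190; the bolt's keeper is on the right post.
- door (a joint): Door leaf: 0 rad is shut against a stop (right edge, y -98, at the post), grows as the right edge swings out to the front; about 0.3 at the start, at most 0.6. Friction holds it where it is left: about 1 N at the right edge moves it.
- bolt (a joint): Slide of the barrel bolt, a 12 mm rod level along the leaf (axis z 250, and x -17 when shut): 0 is drawn, 0.040 m is fully across to the right, its tip through the keeper. About 2 N moves it; it stays where left and enters the keeper only with the door shut. Its handle then stands at y -25 (at y +15 when drawn), over the notch.
- bolt_handle (a joint): Turn of the bolt's handle about the rod: 0 rad points level to the front (start), grows downward to 1.15 (down in the notch). The guide under it blocks the turn unless the bolt is within 2 mm of fully across. About 1 N pressed down on it turns it; it stays where left, and once down it locks the slide.
- bolt_ball (a point): Centre of the 15 mm ball at the end of the bolt's 8 mm thick handle, 38 mm from the rod's axis (level: 50 mm in front of the leaf). The guides reach 21 mm out from the leaf, so 29 mm and more of handle and ball stand free.
- bolt_barrel (a point): Foremost line of the bolt's fixed 18 mm barrel, 21 mm in front of the leaf, 18 mm from the leaf's right edge (y -80 when shut), z 250: a place to push the door. The barrel covers y -36 to -96.
- spindle_tip (a point): Open end of the 10 mm square steel spindle, fixed level in the leaf (y -52 when shut, z 190), 62 mm in front of the leaf's face. A round rose 6 mm thick surrounds its root.
- knob: The loose square steel door knob on the spindle, about 0.2 kg: head 50 x 50 mm, 32 deep, round neck 27 mm thick and 40 long, square bore 12 mm wide and 56 deep from the neck's end. Origin: middle of the head; +x along the neck to the bore's mouth (56 mm away). Starts with its neck 4 mm from the rose, 52 mm of spindle in the bore; slides with light friction.
- mate_knob: Twin of the knob, lying in the left part of the tray (origin about 60 mm left of the tray's middle, neck to the back). To stay where it is.
- tray: Shallow fixed grey tray with a black mat, 146 (x) x 214 (y) x 30 mm high, walls 3.5 mm. Origin under its middle, x to the back, y to the left; the mat's top is at z 5, so a knob lying flat has its middle at z 30. The right half (y below 0) is free.
- black_padlock: Bystander: black padlock 74 x 50 x 18 mm lying on the bench.
- spare_wheel: Bystander: flat steel cutter wheel, 70 mm across, 6 mm thick, on the bench in front of the door.
- roll: Bystander: brown roll of tape lying flat, 58 mm across, 20 mm high, on the bench.

How it is judged:
By the outcome, as a careful person would: the job done as asked, in the order asked, and still so for the second after the job is handed in, with the robot touching nothing.
It also fails if it takes over 67 s, if anything falls off the work surface, if the arm or the gripper's body presses on something with over 40 N, if the wrist force passes 120 N, or if a joint passes its speed limit or range.

## Working session

There is one attempt and no reset: what is moved stays moved. The work goes in short steps, Python scripts to look and compute and a tool call to move; the robot and the scene stay as the last step left them, time stands still between calls to the robot, and variables do not carry over. Pictures are saved under pics/ and viewed, at most 10 in all, crops included, and the job is handed in when it is done.

Besides the shell and the picture viewer there is one more tool, called by a JSON object that holds its "fn" and its "kwargs". jog_arm: Moves the arm, as the interface text tells. Its arguments: {"type":"object","properties":{"plan":{"type":"string"},"grip_force":{"type":"number"}},"required":["plan"]}

```bash
mkdir -p pics; cat > h.py <<'E'
import numpy as np, cv2
from rig import env, imaging, job, models
np.set_printoptions(precision=4,suppress=True)
def K(im):
    f=im["pixels"].shape[0]/2/np.tan(np.radians(im["fov_y"])/2)
    return np.array([[f,0,im["cx"]],[0,f,im["cy"]],[0,0,1.]])
def pts(im,uv,d=None):
    uv=np.asarray(uv,float).reshape(-1,2)
    n=cv2.undistortPoints(uv.reshape(-1,1,2),K(im),np.array(im["distortion"],float)).reshape(-1,2)
    if d is None: d=im["depth"][np.round(uv[:,1]).astype(int).clip(0,419),np.round(uv[:,0]).astype(int).clip(0,559)]
    c=np.c_[n*np.reshape(d,(-1,1)),np.ones(len(n))*d]
    T=np.array(im["world_from_camera"]); return c@T[:3,:3].T+T[:3,3]
def proj(im,P):
    T=np.array(im["world_from_camera"]); P=(np.asarray(P,float).reshape(-1,3)-T[:3,3])@T[:3,:3]
    return cv2.projectPoints(P.reshape(-1,1,3),np.zeros(3),np.zeros(3),K(im),np.array(im["distortion"],float))[0].reshape(-1,2)
def save(im,n): cv2.imwrite("pics/"+n,im["pixels"][:,:,::-1])
def cloud(im,region):
    v,u=np.nonzero(region&(im["depth"]>0)); return pts(im,np.c_[u,v])
E
python3 - <<'E'
from h import *
print(env.tcp_to_grasp, env.observe())
for c in ("side","top"):
    im=imaging.get_image(c); save(im,c+"0.png"); print(c,np.array(im["world_from_camera"]),im["fov_y"])
    for q in ["practice_door","door","bolt","bolt_handle","knob","mate_knob","tray","black_padlock","spare_wheel","roll"]:
        for r in models.outline_of(c,q)[:2]:
            P=cloud(im,r["region"])
            if len(P): print(q,round(r["confidence"],2),np.round(r["bbox"]),len(P),np.percentile(P,[2,50,98],axis=0).round(3).tolist())
    for q in ["practice_door","bolt_ball","bolt_barrel","spindle_tip","knob","mate_knob","tray"]:
        for r in models.tip_of(c,q)[:2]: print(" tip",q,round(r["confidence"],2),np.round(r["at"],1),pts(im,r["at"]))
E
```

```text
-0.0187 {'time_s': 0.0, 'q': array([-77.7678,  21.8416,  74.3856,   0.0008,  83.8573, -12.3354]), 'qvel': array([ 0.1411, -0.026 ,  0.1042,  0.066 , -0.0013, -0.0334]), 'joint_efforts': array([  0.0001, -44.8454, -23.1282,  -0.0002,   0.0046,   0.    ]), 'position': array([ 0.2286, -0.4999,  0.2033]), 'tool_rot': array([[ 0.9095,  0.4158, -0.0003],
       [ 0.4158, -0.9095,  0.0014],
       [ 0.0003, -0.0014, -1.    ]]), 'ft_force': array([-0.1611, -0.2318,  0.1814]), 'wrist_torque': array([-0.0404, -0.0227, -0.0061]), 'gripper_force': 0.0, 'grip_width': 0.08506894855984694}
side [[ 0.9912  0.0972 -0.0902  0.6435]
 [ 0.1325 -0.7541  0.6432 -0.8211]
 [-0.0055 -0.6495 -0.7603  1.0674]
 [ 0.      0.      0.      1.    ]] 48.68235655352645
practice_door 0.75 [314. 276.  78. 168.] 8039 [[0.573, -0.354, 0.013], [0.645, -0.27, 0.22], [0.706, -0.085, 0.297]]
door 0.87 [306. 268.  59. 127.] 3258 [[0.568, -0.302, 0.027], [0.613, -0.234, 0.235], [0.666, -0.125, 0.287]]
bolt 0.44 [258. 332.  26.  20.] 294 [[0.493, -0.334, 0.001], [0.52, -0.309, 0.017], [0.545, -0.288, 0.023]]
knob 0.8 [266. 266.
[... 2479 characters left out ...]
3.  22.  22.] 217 [[0.49, -0.34, 0.005], [0.516, -0.318, 0.019], [0.542, -0.288, 0.026]]
 tip practice_door 0.84 [332.7 169.4] [[ 0.606  -0.1675  0.2527]]
 tip practice_door 0.64 [335.  184.6] [[ 0.5688 -0.1729  0.2556]]
 tip bolt_ball 0.53 [334.7 185.4] [[ 0.5669 -0.1722  0.2554]]
 tip bolt_barrel 0.69 [375.9 189.4] [[ 0.587  -0.3293  0.0218]]
 tip bolt_barrel 0.17 [345.1 243.3] [[ 0.4243 -0.2384  0.0168]]
 tip spindle_tip 0.7 [355.6 201.7] [[ 0.5317 -0.2298  0.2183]]
 tip knob 0.61 [352.1 203.2] [[ 0.5283 -0.2221  0.2129]]
 tip mate_knob 0.57 [191.4 168.1] [[0.6364 0.2172 0.056 ]]
 tip tray 0.78 [218.1 167.6] [[0.6478 0.1478 0.0061]]
 tip tray 0.59 [334.7 186.6] [[ 0.5933 -0.2054  0.0235]]
```

```bash
python3 - <<'E'
from h import *
im=imaging.get_image("top"); s=imaging.get_image("side")
a=cv2.resize(im["pixels"][110:270,160:420],None,fx=3,fy=3,interpolation=cv2.INTER_CUBIC)
cv2.imwrite("pics/topc.png",a[:,:,::-1])
a=cv2.resize(s["pixels"][150:370,200:390],None,fx=2.7,fy=2.7,interpolation=cv2.INTER_CUBIC)
cv2.imwrite("pics/sidec.png",a[:,:,::-1])
v,u=np.mgrid[0:420,0:560]; uv=np.c_[u.ravel(),v.ravel()]
A=pts(im,uv)
ok=(im["depth"].ravel()>0)
top=A[ok&(A[:,2]>.291)&(A[:,2]<.305)&(A[:,0]>.5)&(A[:,1]<0)]
for m in (top[:,1]<-.2,top[:,1]>-.2):
    P=top[m]; print(len(P),P.mean(0),P.min(0),P.max(0), cv2.minAreaRect(P[:,:2].astype(np.float32)))
leaf=A[ok&(A[:,2]>.278)&(A[:,2]<.289)&(A[:,0]>.5)&(A[:,1]<0)]
print(len(leaf),cv2.minAreaRect(leaf[:,:2].astype(np.float32)))
base=A[ok&(A[:,2]>.013)&(A[:,2]<.024)&(A[:,0]>.55)&(A[:,1]<0)]
print(len(base),cv2.minAreaRect(base[:,:2].astype(np.float32)))
r=models.outline_of("top","tray")[0]; c=cloud(im,r["region"]); print(cv2.minAreaRect(c[:,:2].astype(np.float32)))
E
```

```text
1246 [ 0.7127 -0.3686  0.2963] [ 0.6307 -0.6732  0.291 ] [ 0.7774 -0.2001  0.305 ] ((0.7039028406143188, -0.43665385246276855), (0.47311872243881226, 0.14657717943191528), 89.9377670288086)
876 [ 0.7173 -0.0911  0.2957] [ 0.6519 -0.1997  0.291 ] [ 0.7777 -0.0002  0.3049] ((0.7147688269615173, -0.09958525747060776), (0.1995294839143753, 0.12563586235046387), 89.63618469238281)
2292 ((0.6760236620903015, -0.3441901206970215), (0.688849687576294, 0.20113253593444824), 89.83512878417969)
1396 ((0.6640851497650146, -0.4292229115962982), (0.7874243855476379, 0.22665321826934814), 89.99800872802734)
((0.6433582305908203, 0.1477709412574768), (0.21322937309741974, 0.14905600249767303), 88.73969268798828)
```

View pics/topc.png

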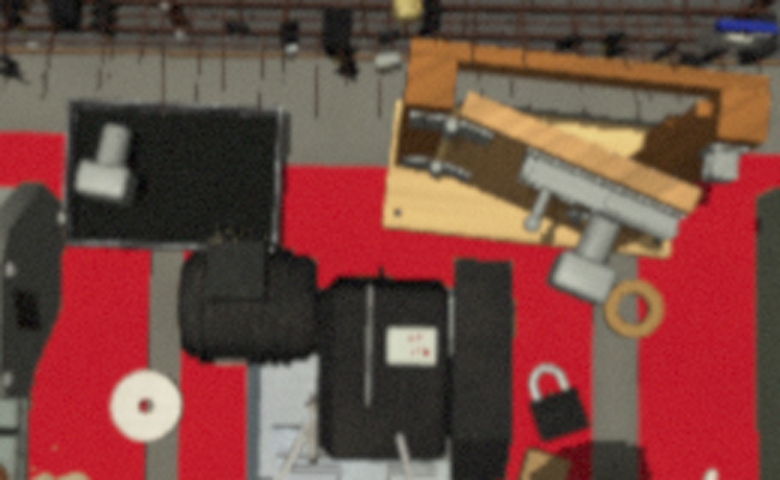

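View pics/sidec.png

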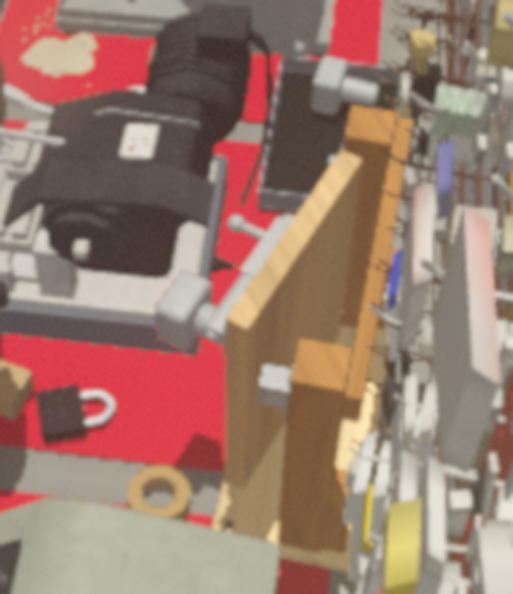

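```bash
cat >> h.py <<'E'
def onz(im,uv,z):
    a=pts(im,uv,np.ones(len(uv))*.5); b=pts(im,uv,np.ones(len(uv))*1.5)
    t=(z-a[:,2])/(b[:,2]-a[:,2]); return a+t[:,None]*(b-a)
E
python3 - <<'E'
from h import *
im=imaging.get_image("top")
f=lambda L: np.array(L)/3.+[160-.33,110-.33]
print("base",onz(im,f([(384,229),(671,257)]),.018))
print("postL",onz(im,f([(411,38),(405,105),(458,62)]),.296))
print("postR",onz(im,f([(770,82),(766,145),(722,140),(722,75)]),.296))
print("leaf top",onz(im,f([(473,93),(702,187),(692,211),(463,115)]),.285))
r=models.outline_of("top","door")[0]; c=cloud(im,r["region"]); t=c[(c[:,2]>.279)&(c[:,2]<.291)]
print("leaf rect",len(t),cv2.boxPoints(cv2.minAreaRect(t[:,:2].astype(np.float32))))
r=models.outline_of("top","knob")[0]; c=cloud(im,r["region"]); t=c[(c[:,2]>.206)&(c[:,2]<.225)]
print("knob head",len(t),t.mean(0),cv2.boxPoints(cv2.minAreaRect(t[:,:2].astype(np.float32))))
v,u=np.mgrid[0:420,0:560]; A=pts(im,np.c_[u.ravel(),v.ravel()]); A=A[(im["depth"].ravel()>0)]
# height map 5cm grid
print("hmap rows x .20... cols y .30..-.60 (cm)")
for x in np.arange(.1,.85,.05):
    row=[]
    for y in np.arange(.35,-.65,-.05):
        m=(abs(A[:,0]-x)<.025)&(abs(A[:,1]-y)<.025); row.append("%3d"%(100*np.percentile(A[m,2],98)) if m.sum()>3 else " --")
    print("%.2f"%x," ".join(row))
E
```

```text
base [[ 0.5935 -0.0645  0.018 ]
 [ 0.5699 -0.3526  0.018 ]]
postL [[ 0.7071 -0.0772  0.296 ]
 [ 0.6547 -0.0733  0.296 ]
 [ 0.689  -0.1137  0.296 ]]
postR [[ 0.6769 -0.3538  0.296 ]
 [ 0.6279 -0.3505  0.296 ]
 [ 0.6313 -0.3169  0.296 ]
 [ 0.6819 -0.317   0.296 ]]
leaf top [[ 0.6677 -0.1266  0.285 ]
 [ 0.5966 -0.3048  0.285 ]
 [ 0.5777 -0.2971  0.285 ]
 [ 0.6502 -0.119   0.285 ]]
leaf rect 735 [[ 0.5742 -0.2955]
 [ 0.5934 -0.3035]
 [ 0.6683 -0.1245]
 [ 0.6491 -0.1165]]
knob head 253 [ 0.5322 -0.2273  0.2131] [[ 0.5106 -0.2025]
 [ 0.5118 -0.2522]
 [ 0.5778 -0.2505]
 [ 0.5766 -0.2008]]
hmap rows x .20... cols y .30..-.60 (cm)
0.10  --  --  --  --   0  16  19  19  17  --  --  --  --  --  --  --  --  --  --  --
0.15  --  --  --  --   0  18  19  19  16  --  --  --  --  --  56  54  54  53  --  --
0.20   0   0   0   0   0  19  27  38  47  67  68  67  63  61  58  55  53  53   0   0
0.25   0   0   0   0   0  19  29  43  55  68  68  68  58  58  56  54  54  53  33  10
0.30   4   4   1   0   0  18  22  39  55  68  68  67   3   0   1   1  53  53  33  10
0.35  14  10   0   0   0   0  14  15  11  66  68  66   3   0   0   0  16  16  15  14
0.40  15  13  19   1   0   0  12  22  22  24  24   2   2   0   0   0  20  22  20  15
0.45  24  23  23   0   0  22  22  23  23  24  24   1   2   0   0   0  24  24  24  20
0.50  24  24  23   0   0  25  26  23  23  24  25  21  21   2   2   0  25  25  25  24
0.55  24  23  23   3   3  26  26  22  19  23  25  25  26  26   2   0  24  24  24  25
0.60   3   3  18   5   0   0   3   0   1   2  25  28  28  28  26   0  23  23  24  23
0.65   3   2   5   5   0   0   3   0  29  29  28  61  --  29  30   0  41  42  22  22
0.70  61  60  73  63  73  74  73  73  67  77  79  74  78  78  73  67  55  55  48  38
0.75  65  65  69  66  70  67  67  67  67  67  70  71  70  69  71  67  59  55  49  42
0.80  41  47  46  44  44  43  44  44  44  44  44  44  44  47  47  43  43  12   9  --
```

{"fn": "jog_arm", "kwargs": {"plan": "0 0 4.9 0 0 -3.6 255;0 0 4.9 0 0 -3.6 255;0 0 4.9 0 0 -3.6 255;0 0 4.9 0 0 -3.6 255;0 0 4.9 0 0 -3.6 255;0 0 4.9 0 0 -3.6 255", "grip_force": 30}}

```text
time_s: 2.6
position: [0.2286, -0.4996, 0.4219]
tool_rot: [[0.996, -0.088, 0.0], [-0.088, -0.996, -0.0], [0.0, 0.0, -1.0]]
ft_force: [0.2, 0.2, 0.2]
grip_width: 0.0123
gripper_force: 0.0
```

{"fn": "jog_arm", "kwargs": {"plan": "0 0 0 2.63 -2.45 0 255;0 0 0 2.63 -2.45 0 255;0 0 0 2.63 -2.45 0 255;0 0 0 2.63 -2.45 0 255;0 0 0 2.63 -2.45 0 255;0 0 0 2.63 -2.45 0 255;0 0 0 2.63 -2.45 0 255;0 0 0 2.63 -2.45 0 255;0 0 0 2.63 -2.45 0 255;0 0 0 2.63 -2.45 0 255"}}

```text
time_s: 3.43
position: [0.5126, -0.2768, 0.4201]
tool_rot: [[0.996, -0.084, 0.0], [-0.084, -0.996, -0.0], [0.0, 0.0, -1.0]]
ft_force: [0.4, -1.3, -0.2]
grip_width: -0.0
gripper_force: 0.0
```

```bash
cat >> h.py <<'E'
O=np.array([.6465,-.2139,0]); RS=np.array([[.9967,.0816,0],[-.0816,.9967,0],[0,0,1]])
def st(p): return (np.asarray(p)-O)@RS   # world->stand
def wd(p): return O+RS@np.asarray(p)
def rel(target,s=None):   # shift in tool axes, cm
    s=s or env.observe(); return 100*np.array(s["tool_rot"]).T@(np.asarray(target)-s["position"])
E
python3 - <<'E'
from h import *
s=env.observe(); print(s["position"],st(s["position"])*1e3,s["tool_rot"],s["q"],s["grip_width"])
im=imaging.get_image("side"); v,u=np.mgrid[0:420,0:560]; A=pts(im,np.c_[u.ravel(),v.ravel()])
B=A[(A[:,2]>.32)&(A[:,2]<.7)&(A[:,0]>.6)]
for y in np.arange(-.4,.3,.1):
    b=B[abs(B[:,1]-y)<.05]; print(y,len(b),np.percentile(b[:,0],[0,2,20]) if len(b) else '')
E
```

```text
[ 0.5126 -0.2768  0.4201] [-128.3754  -73.5774  420.0618] [[ 0.9965 -0.0841  0.0002]
 [-0.0841 -0.9965 -0.0002]
 [ 0.0002  0.0002 -1.    ]] [-40.0042  23.5078  37.1141  -0.0003 119.3633  54.8216] -3.6141668604717494e-05
-0.4 1248 [0.675  0.6772 0.7036]
-0.30000000000000004 1221 [0.6832 0.6915 0.7057]
-0.20000000000000007 787 [0.6755 0.6775 0.7018]
-0.10000000000000009 511 [0.6843 0.6871 0.7016]
-1.1102230246251565e-16 813 [0.674  0.6779 0.698 ]
0.09999999999999987 108 [0.6959 0.6964 0.7064]
0.19999999999999984 301 [0.682  0.6916 0.7014]
```

{"fn": "jog_arm", "kwargs": {"plan": "0 0 0 0 0 3.5 255;0 0 0 0 0 3.5 255;0 0 0 0 0 3.5 255;0 0 0 0 0 3.5 255;0 0 0 0 0 3.5 255;0 0 0 1.5 0 0.2 255;0 0 0 1.5 0 0 255;0 0 0 0 0 0 255"}}

```text
time_s: 4.15
position: [0.5425, -0.2807, 0.2417]
tool_rot: [[0.997, -0.084, -0.001], [-0.084, -0.997, 0.001], [-0.001, -0.001, -1.0]]
ft_force: [0.1, -0.7, -0.4]
grip_width: -0.0
gripper_force: 0.0
```

{"fn": "jog_arm", "kwargs": {"plan": "0 0 0 0.7 0 0 255;0 0 0 0.7 0 0 255;0 0 0 0.7 0 0 255;0 0 0 0.7 0 0 255;0 0 0 0.7 0 0 255;0 0 0 0.7 0 0 255"}}

```text
time_s: 4.65
position: [0.5837, -0.2844, 0.243]
tool_rot: [[0.996, -0.084, -0.0], [-0.084, -0.996, -0.0], [0.0, 0.0, -1.0]]
ft_force: [-0.4, -0.3, 0.3]
grip_width: 0.0
gripper_force: 0.4
```

{"fn": "jog_arm", "kwargs": {"plan": "0 0 0 0.5 0 0 255;0 0 0 0.5 0 0 255;0 0 0 0.4 0 0 255;0 0 0 0 0 0 255"}}

```text
time_s: 4.98
position: [0.5977, -0.2854, 0.2426]
tool_rot: [[0.996, -0.084, 0.0], [-0.084, -0.996, 0.0], [0.0, -0.0, -1.0]]
ft_force: [0.8, 0.5, 0.7]
grip_width: 0.0003
gripper_force: 0.0
```

{"fn": "jog_arm", "kwargs": {"plan": "0 0 0 0.2 0 0 255;0 0 0 0 0 0 255"}}

```text
time_s: 5.15
position: [0.5992, -0.2856, 0.2429]
tool_rot: [[0.996, -0.084, 0.0], [-0.084, -0.996, 0.0], [0.0, -0.0, -1.0]]
ft_force: [-0.5, 0.0, -0.1]
grip_width: -0.0001
gripper_force: 0.0
```

{"fn": "jog_arm", "kwargs": {"plan": "0 0 0 0.2 0 0 255;0 0 0 0 0 0 255"}}

```text
time_s: 5.32
position: [0.6012, -0.2858, 0.243]
tool_rot: [[0.996, -0.084, 0.0], [-0.084, -0.996, 0.0], [0.0, -0.0, -1.0]]
ft_force: [0.1, -0.1, -0.1]
grip_width: -0.0003
gripper_force: 0.0
```

```bash
python3 - <<'E'
from h import *
s=env.observe(); print(st(s["position"])*1e3,s["ft_force"])
im=imaging.get_image("side")
cv2.imwrite("pics/s1.png",cv2.resize(im["pixels"][180:360,220:380],None,fx=3.3,fy=3.3,interpolation=cv2.INTER_CUBIC)[:,:,::-1])
E
```

```text
[-39.3068 -75.3402 242.9777] [ 0.0618 -0.0704 -0.1358]
```

View pics/s1.png

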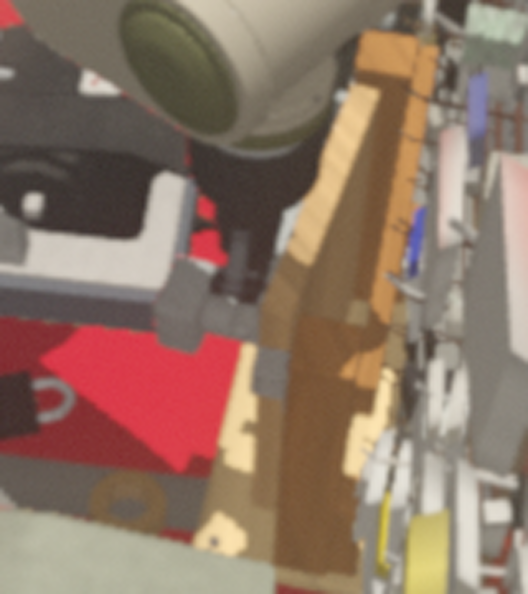

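The picture shows the door pushed most of the way, with the finger at about (240,250) near the barrel. The leaf edge is still slightly in front of the post, so I keep pushing.

{"fn": "jog_arm", "kwargs": {"plan": "0 0 0 0.2 0 0 255;0 0 0 0.2 0 0 255;0 0 0 0 0 0 255"}}

```text
time_s: 5.62
position: [0.6054, -0.2862, 0.2429]
tool_rot: [[0.996, -0.084, 0.0], [-0.084, -0.996, -0.0], [0.0, -0.0, -1.0]]
ft_force: [0.3, 0.4, -0.1]
grip_width: -0.0001
gripper_force: 0.0
```

{"fn": "jog_arm", "kwargs": {"plan": "0 0 0 0.2 0 0 255;0 0 0 0 0 0 255"}}

```text
time_s: 5.78
position: [0.6073, -0.2863, 0.2428]
tool_rot: [[0.996, -0.084, 0.0], [-0.084, -0.996, 0.0], [0.0, -0.0, -1.0]]
ft_force: [0.2, -0.3, 0.1]
grip_width: 0.0001
gripper_force: 0.0
```

```bash
python3 - <<'E'
from h import *
s=env.observe(); print(st(s["position"])*1e3,s["ft_force"])
for c in("side","top"):
    im=imaging.get_image(c)
    for q in ["bolt_ball","bolt_barrel","knob","spindle_tip"]:
        for r in models.tip_of(c,q)[:1]: print(c,q,round(r["confidence"],2),st(pts(im,r["at"]))*1e3)
    for r in models.outline_of(c,"door")[:1]:
        P=st(cloud(im,r["region"])); P=P[(P[:,2]>.278)&(P[:,2]<.29)]
        if len(P)>20: print(cv2.boxPoints(cv2.minAreaRect(P[:,:2].astype(np.float32)))*1e3)
E
```

```text
[-33.1533 -75.3507 242.8295] [ 0.2025 -0.3364  0.0627]
side bolt_barrel 0.98 [[-52.0002 -43.5595 204.1383]]
side knob 0.94 [[-84.5556 -59.7806 215.4801]]
top bolt_ball 0.57 [[-60.7101  23.0357 250.918 ]]
top bolt_barrel 0.87 [[-42.825  -69.3224 280.161 ]]
[[-18.7249 -35.9627]
 [  3.9745 -38.3541]
 [ 18.2625  97.2737]
 [ -4.4369  99.665 ]]
```

```bash
python3 - <<'E'
from h import *
im=imaging.get_image("top")
s=env.observe()
p=im["pixels"].copy()
c=cv2.resize(p[130:230,290:420],None,fx=6,fy=6,interpolation=cv2.INTER_CUBIC)
for P,col in ((s["position"],(255,0,0)),(wd([-.026,-.080,.250]),(0,255,0)),(wd([-.005,-.098,.285]),(0,0,255)),(wd([-.005,.098,.285]),(0,0,255)),(wd([-.003,-.140,.296]),(255,255,0)),(wd([-.003,.140,.296]),(255,255,0)),(wd([-.065,-.145,.018]),(255,0,255)),(wd([-.065,.145,.018]),(255,0,255))):
    u=(proj(im,P)[0]-[290,130]+.5)*6; cv2.circle(c,tuple(int(x) for x in u),4,col,-1)
cv2.imwrite("pics/t2.png",c[:,:,::-1])
E
```

```text
(no output)
```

View pics/t2.png

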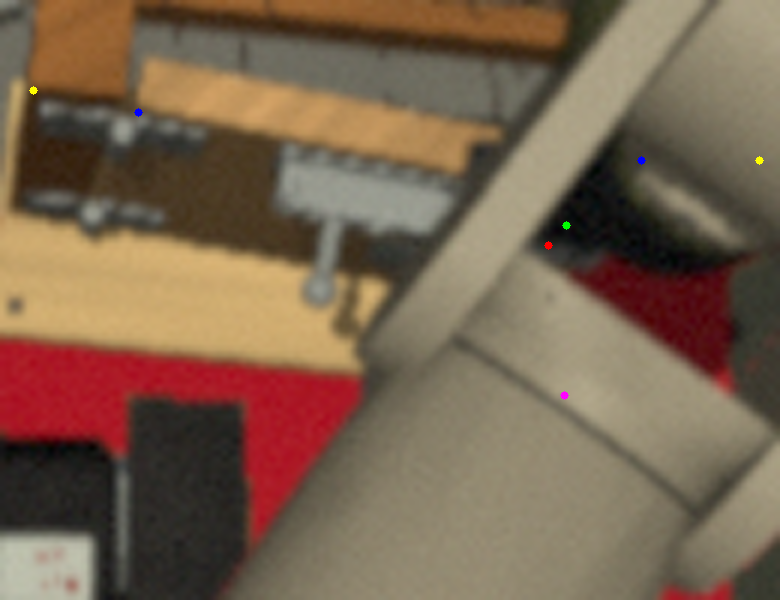

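The top view shows the leaf still about 0.08 rad open: its front edge runs (145,112) to (470,170), while the post line slopes 0.096. I keep pushing in small steps and watch the force.

{"fn": "jog_arm", "kwargs": {"plan": "0 0 0 0.2 0 0 255;0 0 0 0.2 0 0 255;0 0 0 0 0 0 255"}}

```text
time_s: 6.68
position: [0.6114, -0.2866, 0.2428]
tool_rot: [[0.996, -0.084, 0.0], [-0.084, -0.996, 0.0], [0.0, -0.0, -1.0]]
ft_force: [1.1, 0.5, -0.9]
grip_width: -0.0
gripper_force: 0.0
```

```bash
cat >> h.py <<'E'
def leaf():
    im=imaging.get_image("top")
    for r in models.outline_of("top","door")[:1]:
        P=st(cloud(im,r["region"])); P=P[(P[:,2]>.278)&(P[:,2]<.29)]
        b=cv2.boxPoints(cv2.minAreaRect(P[:,:2].astype(np.float32)))*1e3; print("leaf",b.round(1).tolist())
    for r in models.tip_of("top","bolt_ball")[:1]: print("ball",st(pts(im,r["at"]))*1e3, r["confidence"])
E
python3 - <<'E'
from h import *
s=env.observe(); print(st(s["position"])*1e3,s["ft_force"]); leaf()
E
```

```text
[-29.0842 -75.3696 242.7944] [ 1.1141  0.4755 -0.9416]
leaf [[-16.0, -36.099998474121094], [6.599999904632568, -37.79999923706055], [16.899999618530273, 98.0999984741211], [-5.699999809265137, 99.80000305175781]]
ball [[-19.3597 -10.7575  20.9898]] 0.44
```

{"fn": "jog_arm", "kwargs": {"plan": "0 0 0 0.2 0 0 255;0 0 0 0.2 0 0 255;0 0 0 0 0 0 255"}}

```text
time_s: 7.08
position: [0.6153, -0.287, 0.2428]
tool_rot: [[0.996, -0.084, 0.0], [-0.084, -0.996, -0.0], [0.0, -0.0, -1.0]]
ft_force: [-0.1, 0.6, -0.1]
grip_width: -0.0001
gripper_force: 0.0
```

{"fn": "jog_arm", "kwargs": {"plan": "0 0 0 0.2 0 0 255;0 0 0 0 0 0 255"}}

```text
time_s: 7.25
position: [0.6173, -0.2871, 0.2428]
tool_rot: [[0.996, -0.084, 0.0], [-0.084, -0.996, 0.0], [0.0, -0.0, -1.0]]
ft_force: [0.2, 1.0, 0.3]
grip_width: -0.0
gripper_force: 0.0
```

```bash
python3 - <<'E'
from h import *
s=env.observe(); print(st(s["position"])*1e3,s["ft_force"]); leaf()
E
```

```text
[-23.1505 -75.3662 242.8314] [0.1586 1.0376 0.2603]
leaf [[-10.899999618530273, -29.100000381469727], [11.5, -30.200000762939453], [18.0, 98.69999694824219], [-4.400000095367432, 99.9000015258789]]
ball [[-16.059  -12.1158  18.2557]] 0.48
```

{"fn": "jog_arm", "kwargs": {"plan": "0 0 0 0.2 0 0 255;0 0 0 0 0 0 255"}}

```text
time_s: 7.57
position: [0.6192, -0.2873, 0.2429]
tool_rot: [[0.996, -0.084, 0.0], [-0.084, -0.996, 0.0], [0.0, -0.0, -1.0]]
ft_force: [-0.6, -0.3, -0.5]
grip_width: -0.0001
gripper_force: 0.0
```

{"fn": "jog_arm", "kwargs": {"plan": "0 0 0 0.2 0 0 255;0 0 0 0 0 0 255"}}

```text
time_s: 7.73
position: [0.6212, -0.2875, 0.2428]
tool_rot: [[0.996, -0.084, 0.0], [-0.084, -0.996, 0.0], [0.0, -0.0, -1.0]]
ft_force: [1.0, -1.0, -0.4]
grip_width: 0.0001
gripper_force: 0.0
```

```bash
python3 - <<'E'
from h import *
s=env.observe(); print(st(s["position"])*1e3,s["ft_force"]); leaf()
im=imaging.get_image("side"); o=np.array([245,210])
c=cv2.resize(im["pixels"][210:310,245:345],None,fx=6,fy=6,interpolation=cv2.INTER_CUBIC)
for P,col in ((s["position"],(255,0,0)),(wd([-.026,-.080,.250]),(0,255,0)),(wd([-.005,-.098,.285]),(0,0,255)),(wd([-.003,-.140,.296]),(255,255,0)),(wd([-.087,-.077,.215]),(255,0,255)),(wd([-.003,.140,.296]),(255,255,0))):
    u=(proj(im,P)[0]-o+.5)*6; cv2.circle(c,tuple(int(x) for x in u),4,col,-1)
cv2.imwrite("pics/s3.png",c[:,:,::-1])
E
```

```text
[-19.1798 -75.4125 242.8071] [ 0.9639 -1.0182 -0.385 ]
leaf [[-8.100000381469727, -28.899999618530273], [14.199999809265137, -29.5], [17.600000381469727, 99.5], [-4.699999809265137, 100.0]]
ball [[-23.7343 -15.8157  12.6775]] 0.43
```

View pics/s3.png

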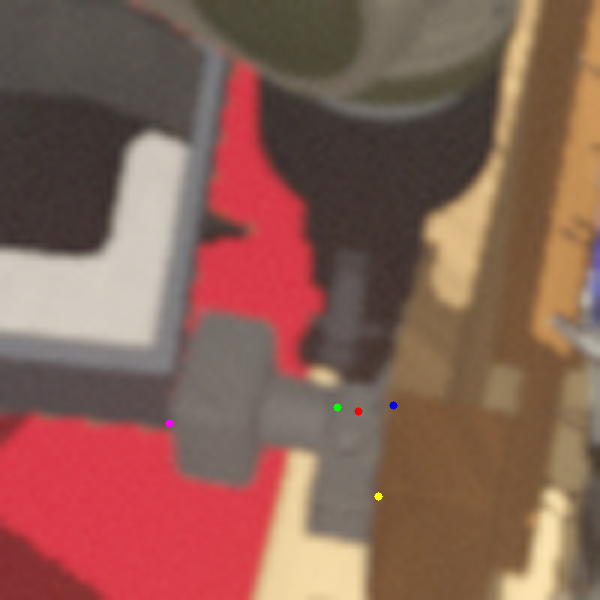

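The picture shows the dark fingertip ending near (345,365), higher than the projected TCP at (358,411). The gray barrel lies below it, so I check the depth there.

```bash
python3 - <<'E'
from h import *
im=imaging.get_image("side")
for u in (297,302,306):
    for v in range(250,302,3):
        print(u,v,(st(pts(im,[u,v]))[0]*1e3).round(0),im["pixels"][v,u])
E
```

```text
297 250 [-34. -94. 362.] [83 53 49]
297 253 [ -31. -112.  378.] [107  54  51]
297 256 [-34. -90. 338.] [105  54  52]
297 259 [-70. 138.   0.] [205  58  72]
297 262 [ -30. -117.  357.] [149  70  70]
297 265 [ -27. -130.  367.] [78 55 53]
297 268 [ -26. -134.  363.] [78 62 59]
297 271 [ -26. -136.  356.] [174 133 102]
297 274 [-40. -42. 201.] [128 115 103]
297 277 [-38. -51. 203.] [121 113 107]
297 280 [-37. -58. 202.] [128 121 115]
297 283 [-37. -58. 191.] [125 116 109]
297 286 [ -29. -110.  263.] [184 162 127]
297 289 [ -27. -117.  263.] [160 143 120]
297 292 [ -26. -125.  265.] [135 121 108]
297 295 [ -26. -124.  252.] [125 113 102]
297 298 [ -25. -125.  242.] [144 127 111]
297 301 [-43.  -4.  19.] [242 216 165]
302 250 [ -22. -113.  391.] [67 53 51]
302 253 [ -22. -113.  382.] [82 72 70]
302 256 [ -21. -115.  376.] [96 88 85]
302 259 [ -20. -119.  373.] [97 88 87]
302 262 [ -19. -123.  368.] [98 87 88]
302 265 [ -18. -128.  366.] [98 90 88]
302 268 [ -17. -134.  366.] [89 78 75]
302 271 [ -17. -136.  360.] [87 73 69]
302 274 [-24. -76. 258.] [114 105  97]
302 277 [-23. -85. 260.] [
[... 353 characters left out ...]
. -112.  392.] [67 52 51]
306 253 [ -14. -113.  385.] [74 61 57]
306 256 [ -14. -117.  381.] [73 61 57]
306 259 [-17. -89. 332.] [74 59 57]
306 262 [-16. -92. 327.] [72 59 53]
306 265 [ -12. -118.  355.] [85 73 70]
306 268 [ -10. -131.  364.] [73 58 52]
306 271 [  -9. -135.  360.] [74 59 52]
306 274 [-16. -75. 259.] [105  96  89]
306 277 [-15. -82. 259.] [118 110 103]
306 280 [-14. -90. 260.] [124 117 109]
306 283 [-13. -92. 251.] [121 113 106]
306 286 [ -11. -107.  264.] [131 120 108]
306 289 [ -10. -112.  261.] [117 106  99]
306 292 [  -8. -124.  270.] [117 106  95]
306 295 [  -7. -131.  270.] [117 102  92]
306 298 [  -6. -135.  265.] [114  96  82]
306 301 [  -5. -137.  257.] [150 127  97]
```

{"fn": "jog_arm", "kwargs": {"plan": "0 0 0 -2 0 0 255;0 0 0 -3 0 0 255;0 0 0 -3 0 0 255;0 0 0 -3 0 -1 255;0 0 0 -1 0 -3 255;0 0 0 0 0 -2 255;0 0 0 0 0 0 255"}}

```text
time_s: 8.57
position: [0.5016, -0.278, 0.3079]
tool_rot: [[0.996, -0.085, 0.007], [-0.085, -0.996, -0.006], [0.007, 0.005, -1.0]]
ft_force: [1.1, -0.3, 1.4]
grip_width: -0.0001
gripper_force: 0.0
```

```bash
python3 - <<'E'
from h import *
s=env.observe(); print(s["position"],st(s["position"])*1e3)
leaf()
im=imaging.get_image("side"); v,u=np.mgrid[0:420,0:560]; A=pts(im,np.c_[u.ravel(),v.ravel()])
L=(A-s["position"])@np.array(s["tool_rot"])*1e3
m=(im["depth"].ravel()>0)&(abs(L[:,0])<70)&(abs(L[:,1])<90)&(L[:,2]<40)&(L[:,2]>-160)
L=L[m]
for z in range(-160,40,10):
    b=L[(L[:,2]>=z)&(L[:,2]<z+10)]
    if len(b): print(z,len(b),"x",np.percentile(b[:,0],[2,50,98]).round(),"y",np.percentile(b[:,1],[2,50,98]).round())
print(proj(im,s["position"]))
o=proj(im,s["position"])[0].astype(int)-[55,65]
c=cv2.resize(im["pixels"][o[1]:o[1]+110,o[0]:o[0]+110],None,fx=5,fy=5,interpolation=cv2.INTER_CUBIC)
p=((proj(im,s["position"])[0]-o+.5)*5).astype(int); cv2.circle(c,tuple(int(x) for x in p),4,(255,0,0),-1)
cv2.imwrite("pics/s4.png",c[:,:,::-1])
E
```

```text
[ 0.5016 -0.278   0.3079] [-139.2279  -75.7614  307.9356]
leaf [[-11.100000381469727, -96.9000015258789], [12.100000381469727, -97.69999694824219], [19.299999237060547, 99.19999694824219], [-3.9000000953674316, 100.0999984741211]]
ball [[-56.6869  18.2356 256.4036]] 0.53
-160 134 x [-28.  10.  37.] y [ 5. 33. 38.]
-150 48 x [-10.   1.  11.] y [30. 36. 37.]
-140 68 x [-8.  5. 15.] y [18. 37. 42.]
-130 116 x [-19.   5.  20.] y [ 8. 36. 50.]
-120 143 x [-12.   4.  17.] y [15. 54. 61.]
-110 57 x [-11.  11.  17.] y [-14.  39.  60.]
-100 45 x [-1. 13. 17.] y [-12.  15.  49.]
-90 39 x [-4. 12. 16.] y [-16.  15.  42.]
-80 46 x [-5.  7. 13.] y [-35.  13.  31.]
-70 16 x [ 7. 11. 13.] y [-21.  11.  26.]
-60 11 x [ 7. 10. 10.] y [-6.  2.  7.]
-50 21 x [-5.  7. 11.] y [-3.  6. 15.]
-40 32 x [-6.  4. 11.] y [-2. 10. 13.]
-30 13 x [-11.   7.  10.] y [-7.  5. 10.]
[[247.0438 250.1613]]
```

View pics/s4.png

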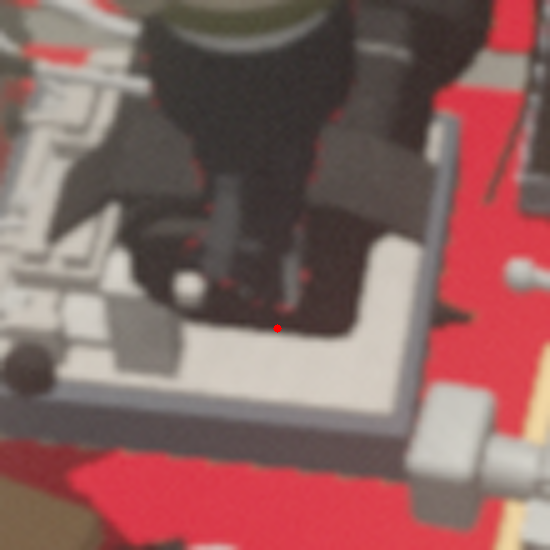

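Fingertip bottom shows at about (280,308), some 12 mm above the nominal TCP dot at (278,328). So the fingers passed over the barrel and pushed the leaf face. The door is nearly shut, and I finish by pushing lower, on the barrel itself.

{"fn": "jog_arm", "kwargs": {"plan": "0 0 0 0 0 2.8 255;0 0 0 0 0 2.8 255;0 0 0 0 0 2.7 255;0 0 0 3 0 0 255;0 0 0 3 0 0 255;0 0 0 2 0 0 255;0 0 0 1 0 0 255;0 0 0 0.5 0 0 255;0 0 0 0 0 0 255"}}

```text
time_s: 9.52
position: [0.5965, -0.2851, 0.2183]
tool_rot: [[0.997, -0.084, -0.002], [-0.084, -0.997, 0.001], [-0.002, -0.001, -1.0]]
ft_force: [0.7, -0.5, -0.1]
grip_width: 0.0005
gripper_force: 0.0
```

{"fn": "jog_arm", "kwargs": {"plan": "0 0 0 0.2 0 0 255;0 0 0 0 0 0 255"}}

```text
time_s: 9.68
position: [0.5977, -0.2855, 0.2198]
tool_rot: [[0.996, -0.084, -0.0], [-0.084, -0.996, 0.0], [-0.0, -0.0, -1.0]]
ft_force: [-0.5, 0.6, -0.7]
grip_width: 0.0005
gripper_force: 0.0
```

{"fn": "jog_arm", "kwargs": {"plan": "0 0 0 0.2 0 0 255;0 0 0 0 0 0 255"}}

```text
time_s: 9.85
position: [0.5999, -0.2858, 0.2202]
tool_rot: [[0.996, -0.085, 0.0], [-0.085, -0.996, -0.0], [0.0, 0.0, -1.0]]
ft_force: [0.2, -0.7, 0.1]
grip_width: 0.0001
gripper_force: 0.0
```

{"fn": "jog_arm", "kwargs": {"plan": "0 0 0 0.2 0 0 255;0 0 0 0 0 0 255"}}

```text
time_s: 10.02
position: [0.6021, -0.2859, 0.22]
tool_rot: [[0.996, -0.084, 0.0], [-0.084, -0.996, -0.0], [0.0, 0.0, -1.0]]
ft_force: [-1.3, 0.4, 0.4]
grip_width: 0.0001
gripper_force: 0.1
```

{"fn": "jog_arm", "kwargs": {"plan": "0 0 0 0.2 0 0 255;0 0 0 0 0 0 255"}}

```text
time_s: 10.18
position: [0.6042, -0.2861, 0.2199]
tool_rot: [[0.996, -0.084, -0.0], [-0.084, -0.996, -0.0], [-0.0, 0.0, -1.0]]
ft_force: [0.3, -0.6, -0.1]
grip_width: 0.0002
gripper_force: 0.2
```

{"fn": "jog_arm", "kwargs": {"plan": "0 0 0 0.1 0 0 255;0 0 0 0 0 0 255"}}

```text
time_s: 10.35
position: [0.6044, -0.2861, 0.2199]
tool_rot: [[0.996, -0.085, -0.002], [-0.085, -0.996, 0.0], [-0.002, -0.0, -1.0]]
ft_force: [-4.5, 0.0, 2.8]
grip_width: 0.0003
gripper_force: 2.3
```

{"fn": "jog_arm", "kwargs": {"plan": "0 0 0 0.1 0 0 255;0 0 0 0 0 0 255"}}

```text
time_s: 10.52
position: [0.6045, -0.2861, 0.2199]
tool_rot: [[0.996, -0.085, -0.004], [-0.085, -0.996, 0.001], [-0.004, -0.0, -1.0]]
ft_force: [-9.4, 0.6, 3.1]
grip_width: 0.0002
gripper_force: 4.8
```

{"fn": "jog_arm", "kwargs": {"plan": "0 0 0 -0.7 0 0 255;0 0 0 -0.7 0 -3 255;0 0 0 0 0 -3 255;0 0 0 0 0 -3 255;0 0 0 0 -3 0 255;0 0 0 0 -3 0 255;0 0 0 0 -3 0 255;0 0 0 0 -3 0 255;0 0 0 0 0 0 255"}}

```text
time_s: 11.27
position: [0.6026, -0.1606, 0.3109]
tool_rot: [[0.997, -0.079, 0.002], [-0.079, -0.997, 0.001], [0.002, -0.001, -1.0]]
ft_force: [-0.4, 0.4, 0.2]
grip_width: 0.0001
gripper_force: 0.0
```

```bash
python3 - <<'E'
from h import *
s=env.observe(); print(st(s["position"])*1e3,s["ft_force"]); leaf()
im=imaging.get_image("side")
for q in ["bolt_ball","bolt_barrel","knob","spindle_tip"]:
    for r in models.tip_of("side",q)[:1]: print(q,round(r["confidence"],2),st(pts(im,r["at"]))*1e3)
E
```

```text
[-48.1432  49.5358 310.9272] [-0.4334  0.3712  0.2463]
leaf [[-2.0, 72.9000015258789], [12.100000381469727, 67.4000015258789], [12.800000190734863, 69.4000015258789], [-1.2000000476837158, 74.80000305175781]]
ball [[-24.0054 -27.3857  18.0403]] 0.57
bolt_ball 0.66 [[-210.8404  -53.0012   18.5122]]
bolt_barrel 0.71 [[-36.0799 -50.3465 204.9235]]
knob 0.86 [[-75.226  -66.8274 210.7804]]
```

{"fn": "jog_arm", "kwargs": {"plan": "0 0 0 0 0 3 255;0 0 0 0 0 3 255;0 0 0 0 0 2.5 255;0 0 0 0 0 0 255;0 0 0 0 0 0 255"}}

```text
time_s: 12.08
position: [0.602, -0.1659, 0.2247]
tool_rot: [[0.996, -0.085, -0.002], [-0.085, -0.996, 0.001], [-0.002, -0.001, -1.0]]
ft_force: [-0.6, 0.5, 0.6]
grip_width: 0.0001
gripper_force: 0.0
```

```bash
python3 - <<'E'
from h import *
s=env.observe(); print(st(s["position"])*1e3,s["ft_force"])
E
```

```text
[-48.2823  44.2201 224.6956] [-0.6326  0.488   0.5592]
```

{"fn": "jog_arm", "kwargs": {"plan": "0 0 0 0 0.6 0 255;0 0 0 0 0.5 0 255;0 0 0 0 0.5 0 255;0 0 0 0 0.5 0 255;0 0 0 0 0.5 0 255;0 0 0 0 0.5 0 255;0 0 0 0 0.5 0 255;0 0 0 0 0.5 0 255;0 0 0 0 0 0 255"}}

```text
time_s: 12.83
position: [0.5986, -0.2074, 0.2248]
tool_rot: [[0.996, -0.085, -0.0], [-0.085, -0.996, -0.0], [-0.0, 0.0, -1.0]]
ft_force: [0.1, -0.3, 0.1]
grip_width: 0.0001
gripper_force: 0.2
```

{"fn": "jog_arm", "kwargs": {"plan": "0 0 0 0 0.3 0 255;0 0 0 0 0.2 0 255;0 0 0 0 0 0 255"}}

```text
time_s: 13.08
position: [0.5983, -0.2116, 0.2249]
tool_rot: [[0.996, -0.084, -0.0], [-0.084, -0.996, -0.0], [-0.0, 0.0, -1.0]]
ft_force: [-0.1, 0.7, -0.3]
grip_width: -0.0001
gripper_force: 0.4
```

{"fn": "jog_arm", "kwargs": {"plan": "0 0 0 0 0.2 0 255;0 0 0 0 0 0 255"}}

```text
time_s: 13.25
position: [0.5981, -0.2134, 0.2249]
tool_rot: [[0.996, -0.084, -0.0], [-0.084, -0.996, 0.0], [-0.0, -0.0, -1.0]]
ft_force: [-0.2, 1.2, 0.1]
grip_width: 0.0001
gripper_force: 0.6
```

{"fn": "jog_arm", "kwargs": {"plan": "0 0 0 0 0.2 0 255;0 0 0 0 0 0 255"}}

```text
time_s: 13.42
position: [0.5979, -0.2155, 0.2249]
tool_rot: [[0.996, -0.084, -0.0], [-0.084, -0.996, -0.0], [-0.0, 0.0, -1.0]]
ft_force: [0.4, 1.9, 0.0]
grip_width: -0.0001
gripper_force: 0.6
```

{"fn": "jog_arm", "kwargs": {"plan": "0 0 0 0 0.2 0 255;0 0 0 0 0 0 255"}}

```text
time_s: 13.58
position: [0.5978, -0.2176, 0.2249]
tool_rot: [[0.996, -0.084, -0.0], [-0.084, -0.996, -0.0], [-0.0, 0.0, -1.0]]
ft_force: [-0.4, 1.5, 0.7]
grip_width: 0.0002
gripper_force: 0.6
```

{"fn": "jog_arm", "kwargs": {"plan": "0 0 0 0 0.2 0 255;0 0 0 0 0 0 255"}}

```text
time_s: 13.75
position: [0.5976, -0.2189, 0.2248]
tool_rot: [[0.996, -0.084, -0.0], [-0.084, -0.996, 0.001], [-0.0, -0.001, -1.0]]
ft_force: [1.0, 3.7, 1.4]
grip_width: -0.0001
gripper_force: 1.8
```

{"fn": "jog_arm", "kwargs": {"plan": "0 0 0 0 0.1 0 255;0 0 0 0 0 0 255"}}

```text
time_s: 13.92
position: [0.5976, -0.2193, 0.2248]
tool_rot: [[0.997, -0.084, -0.0], [-0.084, -0.997, 0.002], [-0.0, -0.002, -1.0]]
ft_force: [-0.8, 6.9, 0.1]
grip_width: 0.0002
gripper_force: 2.9
```

{"fn": "jog_arm", "kwargs": {"plan": "0 0 0 0 -0.8 0 255;0 0 0 0 0 -2.7 255;0 0 0 0 0 -2.8 255;0 0 0 0.4 0.8 0 255;0 0 0 0 0.8 0 255;0 0 0 0 0 1.5 255;0 0 0 0 0 1 255;0 0 0 0 0 0 255"}}

```text
time_s: 14.58
position: [0.5998, -0.2288, 0.2515]
tool_rot: [[0.996, -0.085, -0.005], [-0.085, -0.996, 0.002], [-0.005, -0.002, -1.0]]
ft_force: [0.5, 0.3, -0.7]
grip_width: 0.0
gripper_force: 0.0
```

{"fn": "jog_arm", "kwargs": {"plan": "0 0 0 0 0 0.5 255;0 0 0 0 0 0.5 255;0 0 0 0 0 0 255"}}

```text
time_s: 14.83
position: [0.6006, -0.2285, 0.244]
tool_rot: [[0.996, -0.084, -0.001], [-0.084, -0.996, 0.001], [-0.001, -0.0, -1.0]]
ft_force: [0.2, 0.3, -0.1]
grip_width: 0.0001
gripper_force: 0.0
```

{"fn": "jog_arm", "kwargs": {"plan": "0 0 0 0 0 0.5 255;0 0 0 0 0 0.5 255;0 0 0 0 0 0 255"}}

```text
time_s: 15.08
position: [0.6006, -0.2284, 0.2338]
tool_rot: [[0.996, -0.084, -0.001], [-0.084, -0.996, 0.001], [-0.001, -0.001, -1.0]]
ft_force: [-0.2, -0.7, -0.7]
grip_width: 0.0001
gripper_force: 0.0
```

```bash
python3 - <<'E'
from h import *
s=env.observe(); print(st(s["position"])*1e3,s["ft_force"])
E
```

```text
[-44.5754 -18.1639 233.8043] [-0.1866 -0.6873 -0.6921]
```

{"fn": "jog_arm", "kwargs": {"plan": "0 0 0 0 0 0.5 255;0 0 0 0 0 0.5 255;0 0 0 0 0 0 255"}}

```text
time_s: 15.33
position: [0.6006, -0.2284, 0.2238]
tool_rot: [[0.996, -0.084, -0.001], [-0.084, -0.996, 0.001], [-0.001, -0.001, -1.0]]
ft_force: [0.3, 0.5, -0.2]
grip_width: 0.0001
gripper_force: 0.0
```

{"fn": "jog_arm", "kwargs": {"plan": "0 0 0 0 0 0.4 255;0 0 0 0 0 0.4 255;0 0 0 0 0 0 255"}}

```text
time_s: 15.58
position: [0.6007, -0.2285, 0.2161]
tool_rot: [[0.996, -0.084, -0.001], [-0.084, -0.996, 0.0], [-0.001, -0.0, -1.0]]
ft_force: [-0.2, -1.2, 0.2]
grip_width: -0.0003
gripper_force: 0.2
```

{"fn": "jog_arm", "kwargs": {"plan": "0 0 0 0 0 0.4 255;0 0 0 0 0 0 255"}}

```text
time_s: 15.75
position: [0.6008, -0.2285, 0.2123]
tool_rot: [[0.996, -0.084, -0.001], [-0.084, -0.996, 0.0], [-0.001, -0.0, -1.0]]
ft_force: [-0.2, -0.3, 1.2]
grip_width: -0.0
gripper_force: 0.3
```

```bash
python3 - <<'E'
from h import *
s=env.observe(); print(st(s["position"])*1e3,s["ft_force"])
for c in("side","top"):
    im=imaging.get_image(c)
    for q in ["bolt_ball"]:
        for r in models.tip_of(c,q)[:2]: print(c,q,round(r["confidence"],2),r["at"],st(pts(im,r["at"]))*1e3)
E
```

```text
[-44.4065 -18.2833 212.3325] [-0.1871 -0.2942  1.1638]
side bolt_ball 0.5 [296.3, 258.9] [[-45.6777 -25.2442 235.0223]]
```

{"fn": "jog_arm", "kwargs": {"plan": "0 0 0 0 0 0.4 255;0 0 0 0 0 0.4 255;0 0 0 0 0 0 255"}}

```text
time_s: 16.2
position: [0.6005, -0.2284, 0.2039]
tool_rot: [[0.996, -0.084, -0.001], [-0.084, -0.996, 0.001], [-0.001, -0.001, -1.0]]
ft_force: [-0.1, -1.0, -0.2]
grip_width: -0.0004
gripper_force: 0.2
```

{"fn": "jog_arm", "kwargs": {"plan": "0 0 0 0 0 0.3 255;0 0 0 0 0 0 255"}}

```text
time_s: 16.37
position: [0.6007, -0.2285, 0.2013]
tool_rot: [[0.996, -0.084, -0.001], [-0.084, -0.996, 0.0], [-0.001, -0.0, -1.0]]
ft_force: [-0.4, -0.5, 0.2]
grip_width: -0.0002
gripper_force: 0.2
```

{"fn": "jog_arm", "kwargs": {"plan": "0 0 0 0 0 0.2 255;0 0 0 0 0 0 255"}}

```text
time_s: 16.53
position: [0.6008, -0.2285, 0.1996]
tool_rot: [[0.996, -0.084, -0.0], [-0.084, -0.996, 0.0], [-0.0, -0.0, -1.0]]
ft_force: [-0.2, 0.2, 0.5]
grip_width: -0.0002
gripper_force: 0.3
```

```bash
python3 - <<'E'
from h import *
s=env.observe(); print(st(s["position"])*1e3,s["ft_force"])
for c in("side","top"):
    im=imaging.get_image(c)
    for q in ["bolt_ball"]:
        for r in models.tip_of(c,q)[:2]: print(c,q,round(r["confidence"],2),r["at"],st(pts(im,r["at"]))*1e3)
E
```

```text
[-44.3758 -18.3282 199.6037] [-0.1715  0.2256  0.4526]
side bolt_ball 0.59 [298.1, 262.2] [[-41.2586 -25.983  224.788 ]]
side bolt_ball 0.37 [322.3, 181.2] [[ -4.3688 -30.0509 488.9749]]
```

{"fn": "jog_arm", "kwargs": {"plan": "0 0 0 0.2 -0.1 0.2 255;0 0 0 0.1 0 0.2 255;0 0 0 0 0 0 255"}}

```text
time_s: 16.98
position: [0.604, -0.2277, 0.1955]
tool_rot: [[0.996, -0.084, -0.0], [-0.084, -0.996, 0.0], [-0.0, -0.0, -1.0]]
ft_force: [-0.6, -0.3, 1.2]
grip_width: -0.0001
gripper_force: 0.6
```

{"fn": "jog_arm", "kwargs": {"plan": "0 0 0 0 0 0.2 255;0 0 0 0 0 0 255"}}

```text
time_s: 17.15
position: [0.604, -0.2279, 0.1944]
tool_rot: [[0.996, -0.084, 0.001], [-0.084, -0.996, -0.001], [0.001, 0.001, -1.0]]
ft_force: [-2.2, -0.6, 3.7]
grip_width: 0.0001
gripper_force: 2.6
```

```bash
python3 - <<'E'
from h import *
s=env.observe(); print(st(s["position"])*1e3,s["ft_force"])
for c in("side",):
    im=imaging.get_image(c)
    for q in ["bolt_ball"]:
        for r in models.tip_of(c,q)[:2]: print(c,q,round(r["confidence"],2),r["at"],st(pts(im,r["at"]))*1e3)
E
```

```text
[-41.1947 -17.4316 194.4211] [-2.2065 -0.5772  3.7351]
side bolt_ball 0.59 [301.9, 264.5] [[-32.4014 -27.073  220.123 ]]
```

{"fn": "jog_arm", "kwargs": {"plan": "0 0 0 0 0 0.1 255;0 0 0 0 0 0.1 255;0 0 0 0 0 0 255"}}

```text
time_s: 17.5
position: [0.6042, -0.2281, 0.1938]
tool_rot: [[0.996, -0.084, 0.002], [-0.084, -0.996, -0.002], [0.003, 0.002, -1.0]]
ft_force: [-4.1, 1.3, 12.1]
grip_width: -0.0001
gripper_force: 5.9
```

{"fn": "jog_arm", "kwargs": {"plan": "0 0 0 0 0 -2.6 255;0 0 0 0 0 -3 255;0 0 0 0 0 -3 255;0 0 0 0 0 -2.2 200;0 0 0 -1.6 1.7 0 100;0 0 0 -1.6 1.7 0 0;0 0 0 0 0 0 0;0 0 0 0 0 0 0"}}

```text
time_s: 18.17
position: [0.5688, -0.2595, 0.2997]
tool_rot: [[0.996, -0.086, -0.0], [-0.086, -0.996, 0.0], [-0.0, -0.0, -1.0]]
ft_force: [0.6, -0.2, 0.3]
grip_width: 0.0605
gripper_force: 0.0
```

```bash
python3 - <<'E'
from h import *
s=env.observe(); print(st(s["position"])*1e3,s["ft_force"],s["grip_width"])
im=imaging.get_image("side")
for q in ["bolt_ball","knob"]:
    for r in models.tip_of("side",q)[:2]: print(q,round(r["confidence"],2),r["at"],st(pts(im,r["at"]))*1e3)
r=models.outline_of("side","knob")
P=st(cloud(im,r[0]["region"]))*1e3; P=P[(P[:,2]>150)&(P[:,2]<222)&(P[:,0]<-40)]; print(np.percentile(P,[2,10,50,90,98],axis=0).round(0))
c=cv2.resize(im["pixels"][200:320,230:350],None,fx=5,fy=5,interpolation=cv2.INTER_CUBIC)
cv2.imwrite("pics/s5.png",c[:,:,::-1])
E
```

```text
[-73.6848 -51.7977 299.7137] [ 0.6381 -0.2262  0.3241] 0.06045783207875531
bolt_ball 0.62 [258.5, 336.9] [[-114.8555 -124.5562   23.9281]]
bolt_ball 0.43 [299.2, 262.2] [[-59.7546 116.1851  18.9902]]
knob 0.95 [279.2, 277.9] [[-74.7442 -67.9367 214.213 ]]
knob 0.39 [301.6, 266.7] [[-50.5211 102.2417  20.0537]]
[[-86. -74. 171.]
 [-82. -72. 184.]
 [-66. -59. 209.]
 [-48. -35. 214.]
 [-42. -26. 216.]]
```

View pics/s5.png

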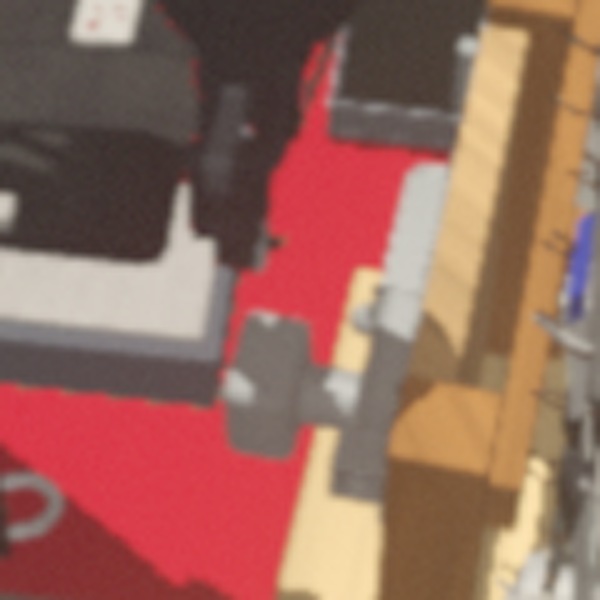

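The picture shows the door flush with the post, the bolt across into the keeper at (360,450), the handle down at (365,310), and the knob free at (270,385). Next I grasp the knob.

{"fn": "jog_arm", "kwargs": {"plan": "0 0 0 0 0 0 0;0 0 0 0 0 0 0;0 0 0 0 0 0 0;0 0 0 0 0 3 0;0 0 0 0 0 3 0;0 0 0 0 0 3 0;0 0 0 0 0 2 0;0 0 0 0 0 1 0;0 0 0 0 0 0.8 0;0 0 0 0 0 0 0"}}

```text
time_s: 19.2
position: [0.5691, -0.2589, 0.1712]
tool_rot: [[0.996, -0.084, -0.001], [-0.084, -0.996, 0.001], [-0.001, -0.001, -1.0]]
ft_force: [0.4, 0.8, 0.2]
grip_width: 0.0854
gripper_force: 0.0
```

{"fn": "jog_arm", "kwargs": {"plan": "0 0 0 0 0 0 60;0 0 0 0 0 0 80;0 0 0 0 0 0 90;0 0 0 0 0 0 100;0 0 0 0 0 0 110;0 0 0 0 0 0 120;0 0 0 0 0 0 130;0 0 0 0 0 0 140", "grip_force": 40}}

```text
time_s: 19.87
position: [0.5697, -0.2574, 0.1736]
tool_rot: [[0.997, -0.083, 0.002], [-0.083, -0.997, 0.002], [0.002, -0.002, -1.0]]
ft_force: [-1.8, 8.6, 7.3]
grip_width: 0.049
gripper_force: 40.2
```

{"fn": "jog_arm", "kwargs": {"plan": "0 0 0 0 -0.15 -0.15 150;0 0 0 0 0 0 150;0 0 0 0 0 0 150"}}

```text
time_s: 20.12
position: [0.5694, -0.2572, 0.1738]
tool_rot: [[0.996, -0.084, 0.0], [-0.084, -0.996, 0.0], [0.0, -0.0, -1.0]]
ft_force: [-0.4, 3.3, 1.2]
grip_width: 0.049
gripper_force: 42.4
```

{"fn": "jog_arm", "kwargs": {"plan": "0 0 0 -0.3 -0.03 0 150;0 0 0 -0.6 0 0 150;0 0 0 -0.6 0 0 150;0 0 0 0 0 0 150"}}

```text
time_s: 20.45
position: [0.5535, -0.2557, 0.1733]
tool_rot: [[0.996, -0.084, -0.001], [-0.084, -0.996, 0.001], [-0.001, -0.001, -1.0]]
ft_force: [0.5, 3.2, -2.0]
grip_width: 0.0488
gripper_force: 42.1
```

{"fn": "jog_arm", "kwargs": {"plan": "0 0 0 -0.7 0 0 150;0 0 0 -0.7 0 0 150;0 0 0 -0.7 0 0 150;0 0 0 0 0 0 150"}}

```text
time_s: 20.78
position: [0.5319, -0.2543, 0.1735]
tool_rot: [[0.996, -0.085, -0.001], [-0.085, -0.996, -0.0], [-0.001, 0.0, -1.0]]
ft_force: [0.1, 0.8, -1.6]
grip_width: 0.0488
gripper_force: 41.9
```

{"fn": "jog_arm", "kwargs": {"plan": "0 0 0 -0.6 0 0 150;0 0 0 -0.6 0 0 150;0 0 0 -0.6 0 0 150;0 0 0 -0.6 0 0 150;0 0 0 -0.8 0 0 150;0 0 0 -0.8 0 0 150;0 0 0 0 0 0 150"}}

```text
time_s: 21.37
position: [0.4922, -0.2507, 0.1736]
tool_rot: [[0.996, -0.085, -0.001], [-0.085, -0.996, 0.0], [-0.001, 0.0, -1.0]]
ft_force: [0.1, -0.1, -2.0]
grip_width: 0.0487
gripper_force: 41.9
```

```bash
python3 - <<'E'
from h import *
s=env.observe(); print(s["position"],st(s["position"])*1e3,s["ft_force"],s["grip_width"],s["q"])
im=imaging.get_image("top")
r=models.outline_of("top","tray")[0]; c=cloud(im,r["region"]); c=c[c[:,2]<.04]; print("tray",cv2.minAreaRect(c[:,:2].astype(np.float32)))
for r in models.outline_of("top","mate_knob")[:2]:
    c=cloud(im,r["region"]); c=c[c[:,2]>.035]; print("mate",r["confidence"],cv2.boxPoints(cv2.minAreaRect(c[:,:2].astype(np.float32))).round(3).tolist())
v,u=np.mgrid[0:420,0:560]; A=pts(im,np.c_[u.ravel(),v.ravel()]); A=A[im["depth"].ravel()>0]
for x in np.arange(.50,.74,.02):
    print("%.2f"%x,["%3d"%(1000*np.percentile(b,95)) if len(b:=A[(abs(A[:,0]-x)<.01)&(abs(A[:,1]-y)<.01),2])>2 else "--" for y in np.arange(-.06,.26,.02)])
E
```

```text
[ 0.4922 -0.2507  0.1736] [-150.7673  -49.2592  173.6331] [ 0.1409 -0.1123 -1.9791] 0.04874606006098091 [-39.2623  23.406   76.9653  -0.0176  79.6538  55.6044]
tray ((0.6432980298995972, 0.147923082113266), (0.2138623595237732, 0.14849413931369781), 88.65681457519531)
mate 0.9 [[0.6119999885559082, 0.1889999955892563], [0.6869999766349792, 0.17800000309944153], [0.6940000057220459, 0.2280000001192093], [0.6200000047683716, 0.23899999260902405]]
0.50 ['232', '232', '232', '228', '234', '258', '258', '257', '231', '--', ' -1', '  0', '  2', '  3', '  3', '191']
0.52 ['229', '230', '228', '227', '231', '260', '261', '260', '230', '--', '  0', '  0', '  3', '  4', '  3', '214']
0.54 ['181', '185', '185', '216', '223', '260', '259', '259', '223', '--', '  0', '  1', '  3', '  2', '  3', '217']
0.56 ['  5', '  4', '  3', '  4', '196', '252', '258', '259', '--', ' 26', ' 19', ' 10', '  4', '  3', '  2', '  4']
0.58 ['  4', '  3', '  2', '  3', '  3', ' 93', '156', '197', '  8', ' 31', ' 32', ' 30', ' 31', ' 29', ' 30', ' 37']
0.60 [' 19', '  4', '  4', '  4', '  3', ' 31', ' 10', '  8', '  8', '  8', '  9', '  7', '  9', '  8', '  7', ' 56']
0.62 [' 19', '  3', '  3', '  3', '  2', ' 30', '  8', '  9', '  8', '  7', '  9', '  8', ' 53', ' 57', ' 58', ' 50']
0.64 [' 19', '  4', '  3', '  3', '  4', ' 32', '  7', ' 10', '  8', '  8', '  7', '  8', ' 53', ' 57', ' 57', ' 55']
0.66 ['  7', '  1', '  3', '  2', '  3', ' 30', '  9', '  9', '  9', '  8', '  8', '  8', '  8', ' 45', ' 44', '  8']
0.68 ['124', '680', '682', '695', '646', ' 31', '745', '  8', ' 10', '745', '203', '  8', '678', '611', ' 41', '  9']
0.70 ['382', '676', '674', '737', '739', '737', '739', '740', '747', '738', '738', '676', '673', '608', '604', '737']
0.72 ['380', '675', '674', '736', '739', '736', '739', '741', '742', '736', '737', '735', '732', '604', '634', '734']
```

```bash
python3 - <<'E'
from h import *
v,u=np.mgrid[0:420,0:560]; uv=np.c_[u.ravel(),v.ravel()]
for cam in("top","side"):
    im=imaging.get_image(cam); A=pts(im,uv); D=im["depth"]
    g=cv2.dilate(D,np.ones((3,3)))-cv2.erode(D,np.ones((3,3)))
    A=A[((D>0)&(g<.03)).ravel()]
    print(cam)
    for z0,z1 in((.0,.04),(.04,.1),(.1,.2),(.2,.3),(.3,.4),(.4,.55)):
        print(z0,[("%.3f/%d"%(np.percentile(b,2),len(b))) if len(b:=A[(A[:,2]>z0)&(A[:,2]<z1)&(A[:,0]>.66)&(abs(A[:,1]-y)<.02),0])>4 else "--" for y in(.04,.08,.12,.16,.20)])
    m=A[(A[:,2]>.15)&(A[:,2]<.3)&(A[:,0]>.45)&(A[:,0]<.62)&(A[:,1]>-.02)&(A[:,1]<.16)]
    for y in np.arange(.02,.14,.01):
        b=m[abs(m[:,1]-y)<.005]; print("motor y%.2f"%y,len(b),b[:,0].max().round(3) if len(b) else '', end=";")
    print()
E
```

```text
top
0.0 ['0.661/117', '0.661/254', '0.661/252', '0.662/255', '0.662/169']
0.04 ['0.776/6', '--', '0.776/7', '0.775/12', '0.660/51']
0.1 ['0.765/85', '0.764/70', '0.765/75', '0.765/70', '0.765/13']
0.2 ['0.714/125', '0.753/143', '0.763/97', '0.721/128', '0.717/268']
0.3 ['0.764/56', '0.760/141', '0.762/156', '0.763/120', '0.720/153']
0.4 ['0.703/132', '0.760/174', '0.759/513', '0.759/577', '0.759/525']
motor y0.02 139 0.548;motor y0.03 135 0.549;motor y0.04 133 0.548;motor y0.05 143 0.547;motor y0.06 147 0.549;motor y0.07 167 0.562;motor y0.08 102 0.565;motor y0.09 118 0.541;motor y0.10 118 0.542;motor y0.11 16 0.531;motor y0.12 0 ;motor y0.13 0 ;
side
0.0 ['--', '--', '--', '--', '0.661/38']
0.04 ['--', '--', '--', '--', '0.660/22']
0.1 ['--', '--', '--', '--', '--']
0.2 ['--', '--', '0.770/6', '--', '0.720/14']
0.3 ['--', '--', '--', '--', '--']
0.4 ['--', '--', '--', '--', '--']
motor y0.02 45 0.553;motor y0.03 35 0.552;motor y0.04 155 0.553;motor y0.05 63 0.552;motor y0.06 49 0.553;motor y0.07 57 0.575;motor y0.08 25 0.567;motor y0.09 8 0.498;motor y0.10 0 ;motor y0.11 0 ;motor y0.12 0 ;motor y0.13 0 ;
```

{"fn": "jog_arm", "kwargs": {"plan": "0 0 0 0 0 -1.5 150;0 0 0 0 0 -2.5 150;0 0 0 0 0 -3 150;0 0 0 0 0 -3 150;0 0 0 0 0 -3 150;0 0 0 0 0 -3 150;0 0 0 0 0 -3 150;0 0 0 0 0 -2 150;0 0 0 0 0 -1 150"}}

```text
time_s: 22.37
position: [0.4941, -0.2509, 0.3965]
tool_rot: [[0.996, -0.084, 0.004], [-0.084, -0.996, -0.003], [0.004, 0.003, -1.0]]
ft_force: [0.0, -0.1, -1.7]
grip_width: 0.0487
gripper_force: 42.1
```

{"fn": "jog_arm", "kwargs": {"plan": "0 0 0 0.5 -1.5 0 150;0 0 0 0.8 -2.5 0 150;0 0 0 0.8 -2.7 0 150;0 0 0 0.8 -2.7 0 150;0 0 0 0.8 -2.7 0 150;0 0 0 0.8 -2.7 0 150;0 0 0 0.8 -2.7 0 150;0 0 0 0.8 -2.7 0 150;0 0 0 0.8 -2.7 0 150;0 0 0 0.8 -2.7 0 150"}}

```text
time_s: 23.2
position: [0.5924, -0.0007, 0.3933]
tool_rot: [[0.996, -0.084, -0.0], [-0.084, -0.996, 0.0], [-0.0, -0.0, -1.0]]
ft_force: [-0.0, -0.1, -2.3]
grip_width: 0.0491
gripper_force: 42.0
```

{"fn": "jog_arm", "kwargs": {"plan": "0 0 0 0.8 -2.7 0 150;0 0 0 0.8 -2.7 0 150;0 0 0 0.8 -2.7 0 150;0 0 0 0.8 -2.4 0 150;0 0 0 0.4 -1.3 0 150;0 0 0 0 0 0 150;0 0 0 0 0 0 150;0 0 0 0 0 0 150"}}

```text
time_s: 23.87
position: [0.6377, 0.1118, 0.3934]
tool_rot: [[0.996, -0.085, -0.0], [-0.085, -0.996, -0.0], [-0.0, 0.0, -1.0]]
ft_force: [-0.5, 0.4, -1.4]
grip_width: 0.049
gripper_force: 42.0
```

```bash
python3 - <<'E'
from h import *
s=env.observe(); print(s["position"],s["ft_force"],s["grip_width"],s["q"], rel([.635,.112,.05],s))
im=imaging.get_image("side")
c=cv2.resize(im["pixels"][60:270,230:400],None,fx=3,fy=2.8,interpolation=cv2.INTER_CUBIC)
cv2.imwrite("pics/s6.png",c[:,:,::-1])
E
```

```text
[0.6377 0.1118 0.3934] [-0.5009  0.374  -1.3558] 0.048978950647986956 [ -0.5068  31.7622  27.3805  -0.0132 120.8666  94.3426] [-0.2622 -0.0037 34.337 ]
```

View pics/s6.png

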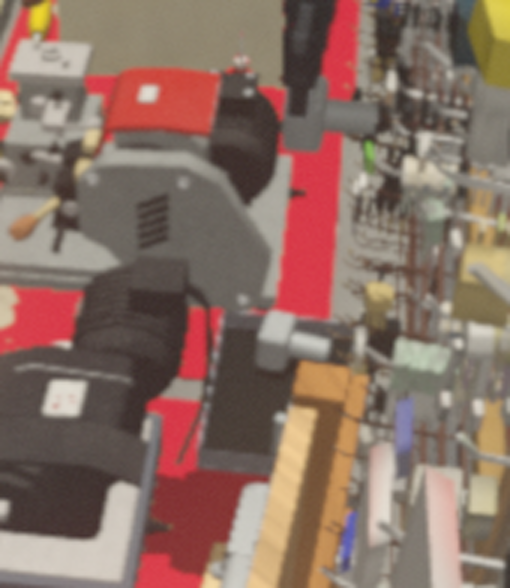

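The picture shows the knob gripped and level at (320,115), above the tray. The twin is untouched at (290,340) and the door is shut.

{"fn": "jog_arm", "kwargs": {"plan": "0 0 0 -0.1 0 2 150;0 0 0 -0.1 0 3 150;0 0 0 0 0 3 150;0 0 0 0 0 3 150;0 0 0 0 0 3 150;0 0 0 0 0 3 150;0 0 0 0 0 3 150;0 0 0 0 0 3 150;0 0 0 0 0 3 150;0 0 0 0 0 3 150"}}

```text
time_s: 24.75
position: [0.6355, 0.1114, 0.1027]
tool_rot: [[0.996, -0.086, 0.001], [-0.086, -0.996, -0.0], [0.001, -0.0, -1.0]]
ft_force: [0.2, 0.3, -1.8]
grip_width: 0.0486
gripper_force: 42.1
```

{"fn": "jog_arm", "kwargs": {"plan": "0 0 0 0 0 2.5 150;0 0 0 0 0 2 150;0 0 0 0 0 1.5 150;0 0 0 0 0 0.6 150;0 0 0 0 0 0 150;0 0 0 0 0 0 150"}}

```text
time_s: 25.25
position: [0.6362, 0.112, 0.0384]
tool_rot: [[0.996, -0.085, 0.001], [-0.085, -0.996, -0.0], [0.001, -0.0, -1.0]]
ft_force: [0.3, -0.8, -1.8]
grip_width: 0.049
gripper_force: 42.0
```

{"fn": "jog_arm", "kwargs": {"plan": "0 0 0 0 0 0.3 150;0 0 0 0 0 0.2 150;0 0 0 0 0 0 150"}}

```text
time_s: 25.5
position: [0.6358, 0.1125, 0.0327]
tool_rot: [[0.996, -0.084, 0.001], [-0.084, -0.996, -0.0], [0.001, -0.0, -1.0]]
ft_force: [-0.2, -0.0, -2.4]
grip_width: 0.0489
gripper_force: 42.0
```

Now slower, down to contact.

{"fn": "jog_arm", "kwargs": {"plan": "0 0 0 0 0 0.3 150;0 0 0 0 0 0.3 150;0 0 0 0 0 0.3 150;0 0 0 0 0 0.2 150;0 0 0 0 0 0 150"}}

```text
time_s: 25.92
position: [0.6354, 0.1125, 0.0207]
tool_rot: [[0.996, -0.084, -0.001], [-0.084, -0.996, -0.0], [-0.001, 0.0, -1.0]]
ft_force: [-0.7, 0.2, -1.5]
grip_width: 0.0492
gripper_force: 42.0
```

{"fn": "jog_arm", "kwargs": {"plan": "0 0 0 0 0 0.2 150;0 0 0 0 0 0.1 150;0 0 0 0 0 0 150"}}

```text
time_s: 26.17
position: [0.6356, 0.1125, 0.0182]
tool_rot: [[0.996, -0.084, -0.0], [-0.084, -0.996, 0.0], [-0.0, -0.0, -1.0]]
ft_force: [-1.4, 0.1, -1.8]
grip_width: 0.0485
gripper_force: 42.0
```

{"fn": "jog_arm", "kwargs": {"plan": "0 0 0 0 0 0.1 150;0 0 0 0 0 0.1 150;0 0 0 0 0 0 150"}}

```text
time_s: 26.42
position: [0.6356, 0.1125, 0.0163]
tool_rot: [[0.996, -0.084, -0.0], [-0.084, -0.996, 0.0], [-0.0, -0.0, -1.0]]
ft_force: [-0.9, 0.0, -1.4]
grip_width: 0.0491
gripper_force: 42.0
```

{"fn": "jog_arm", "kwargs": {"plan": "0 0 0 0 0 0.1 150;0 0 0 0 0 0 150"}}

```text
time_s: 26.58
position: [0.636, 0.1125, 0.0159]
tool_rot: [[0.996, -0.084, 0.001], [-0.084, -0.996, -0.0], [0.001, 0.0, -1.0]]
ft_force: [-1.5, 0.8, 1.1]
grip_width: 0.0489
gripper_force: 42.4
```

{"fn": "jog_arm", "kwargs": {"plan": "0 0 0 0 0 0.1 150;0 0 0 0 0 0 150"}}

```text
time_s: 26.75
position: [0.6363, 0.1125, 0.0157]
tool_rot: [[0.996, -0.084, 0.002], [-0.084, -0.996, -0.0], [0.002, 0.0, -1.0]]
ft_force: [-2.3, -0.3, 7.3]
grip_width: 0.0488
gripper_force: 43.0
```

{"fn": "jog_arm", "kwargs": {"plan": "0 0 0 0 0 0.1 150;0 0 0 0 0 0 150"}}

```text
time_s: 26.92
position: [0.6366, 0.1125, 0.0156]
tool_rot: [[0.996, -0.084, 0.003], [-0.084, -0.996, -0.0], [0.003, 0.0, -1.0]]
ft_force: [-2.9, 1.2, 13.6]
grip_width: 0.049
gripper_force: 43.5
```

{"fn": "jog_arm", "kwargs": {"plan": "0 0 0 0 0 -0.15 150;0 0 0 0 0 0 110;0 0 0 0 0 0 105;0 0 0 0 0 0 100;0 0 0 0 0 0 95;0 0 0 0 0 0 88;0 0 0 0 0 0 80;0 0 0 0 0 0 75;0 0 0 0 0 0 70;0 0 0 0 0 0 70"}}

```text
time_s: 27.75
position: [0.6357, 0.1125, 0.0149]
tool_rot: [[0.996, -0.084, -0.0], [-0.084, -0.996, 0.0], [-0.0, -0.0, -1.0]]
ft_force: [0.1, -0.4, 1.0]
grip_width: 0.0615
gripper_force: 0.0
```

Now up, then back clear of everything, and look.

{"fn": "jog_arm", "kwargs": {"plan": "0 0 0 0 0 -0.5 70;0 0 0 0 0 -1 70;0 0 0 0 0 -2 70;0 0 0 0 0 -3 70;0 0 0 0 0 -3 70;0 0 0 0 0 -3 70;0 0 0 0 0 -3 70;0 0 0 0 0 -3 70;0 0 0 0 0 -3 70;0 0 0 0 0 -3 70"}}

```text
time_s: 28.58
position: [0.6352, 0.1125, 0.2628]
tool_rot: [[0.996, -0.084, 0.001], [-0.084, -0.996, 0.0], [0.001, -0.0, -1.0]]
ft_force: [0.2, 0.3, 0.8]
grip_width: 0.0618
gripper_force: 0.0
```

{"fn": "jog_arm", "kwargs": {"plan": "0 0 0 0 0 -3 70;0 0 0 0 0 -3 70;0 0 0 0 0 -3 70;0 0 0 0 0 -3 70;0 0 0 -2 0 0 70;0 0 0 -3 0 0 70;0 0 0 -3 0 0 70;0 0 0 -3 0 0 70;0 0 0 -2 0 0 70;0 0 0 0 0 0 70"}}

```text
time_s: 29.42
position: [0.5027, 0.1241, 0.3829]
tool_rot: [[0.997, -0.083, 0.004], [-0.083, -0.997, 0.0], [0.004, -0.0, -1.0]]
ft_force: [-0.2, -1.1, 0.3]
grip_width: 0.0616
gripper_force: 0.0
```

```bash
python3 - <<'E'
from h import *
s=env.observe(); print(s["position"],s["ft_force"]); 
for cam in("side","top"):
    im=imaging.get_image(cam)
    for q in("knob","black_padlock","roll","spare_wheel"):
        for r in models.outline_of(cam,q)[:2]:
            P=cloud(im,r["region"]); print(cam,q,round(r["confidence"],2),np.percentile(P,[2,50,98],axis=0).round(3).tolist())
leaf()
for r in models.tip_of("side","bolt_ball")[:2]: print(st(pts(im,r["at"])))
a=imaging.get_image("top")["pixels"][115:250,170:400]; b=imaging.get_image("side")["pixels"][150:300,240:380]
a=cv2.resize(a,(640,340),interpolation=cv2.INTER_CUBIC)[:300]; b=cv2.resize(b,(280,300),interpolation=cv2.INTER_CUBIC)
c=np.zeros((600,640,3),np.uint8); c[:300]=a; c[300:,:280]=b; cv2.imwrite("pics/f.png",c[:,:,::-1])
E
```

```text
[0.5027 0.1241 0.3829] [-0.1955 -1.1367  0.332 ]
side knob 0.64 [[0.624, -0.09, 0.013], [0.636, 0.098, 0.054], [0.655, 0.134, 0.264]]
side black_padlock 0.6 [[0.391, -0.268, 0.005], [0.419, -0.24, 0.017], [0.458, -0.214, 0.021]]
side roll 0.62 [[0.492, -0.334, -0.004], [0.52, -0.308, 0.017], [0.544, -0.287, 0.024]]
top knob 0.71 [[0.622, 0.086, 0.004], [0.642, 0.108, 0.048], [0.691, 0.134, 0.058]]
top black_padlock 0.62 [[0.383, -0.265, 0.0], [0.413, -0.238, 0.018], [0.455, -0.215, 0.022]]
top roll 0.47 [[0.489, -0.338, 0.013], [0.513, -0.315, 0.019], [0.54, -0.289, 0.024]]
top spare_wheel 0.46 [[0.386, 0.137, -0.001], [0.416, 0.152, 0.006], [0.44, 0.163, 0.011]]
leaf [[-8.0, -96.69999694824219], [14.899999618530273, -97.19999694824219], [18.899999618530273, 103.9000015258789], [-4.099999904632568, 104.4000015258789]]
ball [[-32.5243 -19.1718 221.6306]] 0.5
[[-0.2938  0.0909  0.1004]]
[[-0.3359  0.1175  0.0714]]
```

View pics/f.png

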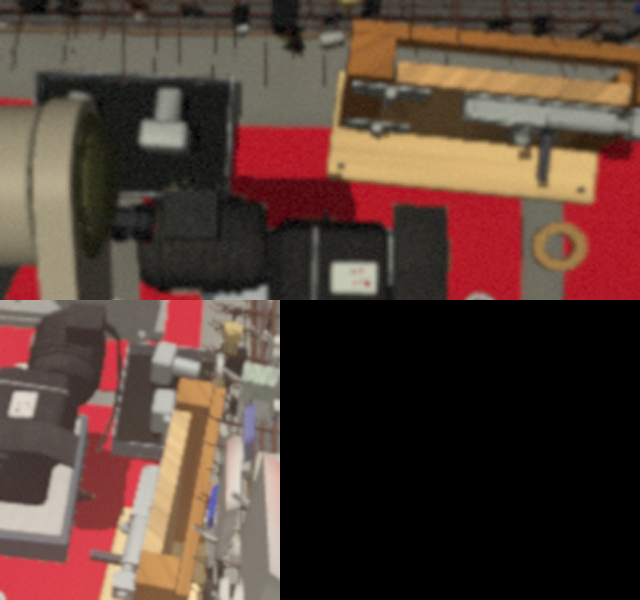

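The picture shows the knob lying flat in the right half of the tray at (163,120), with the twin in place, the door shut, the bolt across and its handle down. The roll and padlock are where they were.

```bash
python3 -c "
from rig import job; print(job.close_job())"
```

```text
the job is handed in; nothing more can be done
None
```

The job is handed in at about 30 s of the 67 s allowed, result not reported: the door is shut, the bolt is across with its handle down in the notch, and the knob lies flat in the tray beside its undisturbed twin.

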